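Shut and latch the sample-rack bay

TASK

Shut the gate of the steel rack bay and latch it: lift the latch bar (it has a thumb tab), swing the gate to with the bar carried over the striker, and lower the bar fully down into the notch in front of the catch's tall rear wall, so that the latch alone holds the gate. Be gentle, feeling for the catch: never press on it or the bay with more than 10 N, and leave the rack in the bay, the flask and the tip box where they stand.

Things in the scene. Friction and masses are not known exactly. Their poses are not given: they have to be found in the camera images.
- bay: Steel rack bay fixed on the bench, 250 x 265 mm with its aluminium latch post at the front right, walls 90 mm high. Origin: at bench height between its side walls, 90 mm behind the shut gate's middle plane; z up; its open front, closed by the gate, faces its own -x. A sprung buffer beside the post pushes on the gate's back over the last 0.13 rad of closing, with up to about 3 N.
- gate_hinge (a point): Point on the gate's upright hinge axis at bench height: the bay's own (-90, 110, 0) mm. Axes as the bay's. The gate: clear panel in an aluminium frame, 10 mm thick, 200 mm from hinge axis to free edge, its top edge 125 mm above the bench, about 0.45 kg.
- gate (a joint): Gate angle, rad. 0: the gate lies along the bay's own -y from the hinge (shut, for the catch's middle setting); it grows as the free end swings out to the bay's -x (clockwise from above). Stays where left (slight friction) unless on the buffer. Shut and latched it reads -0.07 to 0.085, by the catch's setting.
- latch_bar (a joint): Angle of the latch bar about its pivot, rad. 0: bar level, fully down (its rest); up to 0.32: free end raised. It falls by its own weight (0.14 kg). Steel bar 8 mm thick, 16 mm high, on the gate's front (-x) face, its middle plane 10 mm before the gate's middle plane; its free end is 265 mm from the hinge axis.
- latch_pivot (a point): Centre of the bar's pivot screw, which is square to the gate: 100 mm from the hinge axis along the gate, 113 mm above the bench, in the bar's middle plane. Axes as the gate's: x square to the gate into the bay, -y along the gate to its free end, z up.
- latch_tab (a point): Grip point of the thumb tab, an upright steel plate on top of the bar, 8 mm thick (square to the gate), 24 mm wide (along it), its top 18 mm above this point; the gate's top edge is 32 mm below this point when the bar is down. The point is 70 mm beyond the pivot and 44 mm above it. Axes turn with the bar: x square to the gate into the bay, y along the bar to the hinge, z up the tab.
- catch_middle (a point): Dark catch on the latch post, MIDDLE setting (bar touches rear wall at gate angle 0): centre of the notch's rear wall face, at the lowered bar's mid-height, 235 mm from the hinge axis; axes as the bay's. The real catch (24 mm wide in y) is clamped up to 16 mm nearer or further along the bay's x, not reported: feel for it.
- striker_middle (a point): Top centre of the striker at the same MIDDLE setting (it shifts with the catch); axes as the bay's. Striker block 32 mm thick in x, top 16 mm above the lowered bar's underside: raise the bar 0.15 rad or more to pass. The notch behind it is 12 mm wide; the rear wall beyond, top 165 mm above the bench, cannot be passed.
- rack: Yellow tube rack standing in the bay, 86 x 127 x 40 mm, origin at the middle of its underside. Leave alone.
- flask: White flask beside the latch post, 48 mm across, 85 mm high, origin at the middle of its underside. Leave alone.
- tip_box: Pipette-tip box beside the hinge side of the bay, 80 x 115 x 67 mm, origin at the middle of its underside. Leave alone.

How it is judged (in metres and radians):
On the way:
1. the latch bar is lifted clear of the striker's height while the gate is still outside the catch (value of joint latch_bar above 0.12 rad and value of joint gate above 0.105 rad), for 0.1 s.
At the end, for the whole second after the job is handed in: The gate is shut with its bar in the catch's notch (gate angle below 0.1 rad), the bar is fully down (below 0.03 rad) and the gate is at rest (below 0.05 rad/s), held by the latch alone (value of joint gate below 0.1 rad and value of joint latch_bar below 0.03 rad and velocity of joint gate between -0.05 and 0.05 rad/s); the robot touches nothing.
It fails at once if the bay with its catch and buffer is pressed with more than 10 N (bar or gate rammed or forced) (contact force between bay and anything else above 10 N).
It fails at once if the rack is moved by more than 20 mm (distance of rack from where it was at the start of the episode above 0.02 m).
It fails at once if the flask is moved by more than 20 mm (distance of flask from where it was at the start of the episode above 0.02 m).
It fails at once if the tip box is moved by more than 20 mm (distance of tip_box from where it was at the start of the episode above 0.02 m).
It also fails if it takes over 51 s, if anything falls off the work surface, if the arm or the gripper's body presses on something with over 40 N, if the wrist force passes 120 N, or if a joint passes its speed limit or range.

ROBOT

A 6-joint arm with a two-finger parallel gripper is mounted at the origin on the work surface. World frame = base frame: x ahead of the robot, y to its left, z up, the work surface at z = 0. Lengths are in mm, angles in degrees, forces in N, time in s.
With the tool pointing down it reaches from about 350 to 850 mm from the base axis. Payload 8.1 kg.
Tool frame: the origin (TCP) lies midway between the tips of the shut fingers; the grasp point (between the pads) lies grip_depth behind it (grip_depth is the distance from the TCP to the grasp point, in mm); z points along the fingers, y is the line along which they close (so a half turn about z gives the same grasp; the last joint's range is limited). The gripper opens to 85 mm and grips with 20 to 120 N. Pads are 22 mm wide; open, the fingers measure 114 mm over their backs; the gripper's body (76 mm by 85 mm) begins 54 mm behind the grasp point. The pads swing forward as they close: fully open they stand 13 mm farther back than shut.
Start: joints at [60.653, 7.471, 85.268, -0, 87.261, -4.893], TCP at [248.356, 546.191, 231.292] pointing down, gripper open.
Joint ranges: [-169.43, 169.43], [-51.17, 129.36], [1.28, 143.12], [-76.62, 256.62], [0, 156.53], [-152.29, 152.29]. Speed limits (degrees/s): [136.94, 136.94, 159.86, 180, 180, 180].

INTERFACE

Orientations are given as [roll, pitch, yaw] about the fixed x, y, z axes, in that order (R = Rz(yaw) Ry(pitch) Rx(roll)).
In Python, from bench import sense, snapshot, hand_in, grip_depth gives the robot as it stands. The module is installed in compiled form; this text tells all that it offers.
- The arm moves only by the tool apply_moves, never from a script. Its argument "series" is text: rows parted by semicolons, each of 5 numbers parted by spaces: the shift along the tool's x, y, z each as a share of 0.3 m, from -1 to 1, then the turn about the tool's z as a share of 2 rad, from -1 to 1, then the gripper's target within -1 to 1 (shut at 1, half-way at 0, fully open at -1). In form: tx ty tz twist gripper; .... A call has 1 to 5 rows; each row shifts and turns the commanded pose from where the row before left it, along the tool's axes as they then stand; what a row does not reach is not made up. A row lasts 1/12 s, in which the tool goes at most 41.7 mm and 7.16 degrees, less where a joint would pass 70% of its speed; a pose out of reach is approached as far as the arm can. A call with a number of a shift or a turn outside -1 to 1 is refused whole. A call with a gripper value outside its range is refused whole. The fingers move at their own pace and stop on an object; "squeeze" is the grip in N (left out, the last holds). Time passes only in rows, so rows that do not move let the fingers close. It gives the time, the measured TCP pose, the force, the opening and the grip force at its end, in the units of the state.
- sense(): the state, without advancing time (a new reading comes with each control period).
- snapshot(name): name is "scene" or "top" or "wrist"; returns a dict with "frame" (480x640x3 uint8, blue, green, red), "depth" (480x640 float32, mm along the optical axis (not along the pixel's ray), 0 where there is no reading), "intrinsics" (3x3 intrinsics, pixels), "dist" ([k1, k2, p1, p2, k3] as OpenCV has them; the pictures are not rectified), "extrinsics" (4x4, takes a point from camera to world coordinates); the wrist camera has in their place "tool_from_camera" (4x4, takes a point from camera to tool coordinates, whose origin is the TCP and whose axes are the flange's). Camera axes: x right, y down, z forward; pixel columns grow to the right and rows downward; lengths in mm; the calibration is good to about 2 mm. A picture is of the moment at which its call begins: read the wrist's pose just before it.
- hand_in(): hands the job in; it is judged then, once.
The state is a dict: "time": time; "joint_pos": joint angles; "qd": joint speeds; "joint_efforts": joint torques, N m; "tool_pos": TCP position; "tcp_rot": TCP orientation; "ft_force": force on the tool from outside, world axes, zero at the start; "wrist_torque": the same for the moment, N m; "finger_gap": finger opening in mm; "grip_force": force on a finger pad.
Only numpy, scipy, OpenCV 4.12 (cv2) and the standard library are available. Lean on these libraries where they do the work, as an engineer would, in place of code of your own. Each camera call takes 0.05 s, during which the arm holds its last target. There are 200 camera calls.

## Working session

There is one attempt and no reset: what is moved stays moved. The work goes in short steps, Python scripts to look and compute and a tool call to move; the robot and the scene stay as the last step left them, time stands still between calls to the robot, and variables do not carry over. Pictures are saved under pics/ and viewed, at most 10 in all, crops included, and the job is handed in when it is done.

Besides the shell and the picture viewer there is one more tool, called after "Emit:" in YAML: its name, and indented under it one key for each argument. apply_moves: Moves the arm, as the interface text tells. Its arguments: {"type":"object","properties":{"series":{"type":"string"},"squeeze":{"type":"number"}},"required":["series"]}

```bash
mkdir -p pics
cat > h.py <<'E'
import numpy as np, cv2
from bench import sense, snapshot, hand_in, grip_depth
def world(s, uv, z=None, d=None):
    K=s['intrinsics'];D=np.array(s['dist']);T=np.array(s['extrinsics'])
    p=cv2.undistortPoints(np.array([[uv]],float),np.array(K),D)[0,0]
    r=np.array([p[0],p[1],1.])
    if z is not None:
        w=T[:3,:3]@r; k=(z-T[2,3])/w[2]; return T[:3,3]+k*w
    return T[:3,:3]@(r*d)+T[:3,3]
def cloud(s):
    K=np.array(s['intrinsics']);D=np.array(s['dist']);T=np.array(s['extrinsics'])
    v,u=np.mgrid[0:480,0:640]
    p=cv2.undistortPoints(np.stack([u.ravel(),v.ravel()],1).astype(float)[:,None],K,D)[:,0]
    d=s['depth'].ravel()
    P=np.c_[p*d[:,None],d]@T[:3,:3].T+T[:3,3]
    P[d==0]=np.nan
    return P.reshape(480,640,3)
E
python3 - <<'E'
from h import *
s=sense();print({k:np.round(v,2) for k,v in s.items()},grip_depth)
for n in("scene","top"):
    a=snapshot(n);cv2.imwrite(f"pics/{n}.png",a['frame']);np.save(n+'.npy',a,allow_pickle=True);print(np.round(a['extrinsics'],2).tolist(),np.round(a['intrinsics'],0).tolist())
E
```

```text
{'time': np.float64(0.0), 'joint_pos': array([60.65,  7.51, 85.33,  0.  , 87.26, -4.89]), 'qd': array([ 0.12, -0.07, -0.13, -0.  ,  0.05, -0.06]), 'joint_efforts': array([-0.000e+00, -5.694e+01, -5.006e+01, -0.000e+00,  1.000e-02,
        0.000e+00]), 'tool_pos': array([248.06, 545.72, 230.24]), 'tcp_rot': array([-1.7990e+02, -1.0000e-02,  1.5555e+02]), 'ft_force': array([-0.45, -0.34, -0.24]), 'wrist_torque': array([ 0.01, -0.04, -0.02]), 'grip_force': np.float64(0.0), 'finger_gap': np.float64(85.3)} 18.700000000000003
[[-0.76, 0.52, -0.4, 983.92], [0.65, 0.59, -0.48, 463.16], [-0.02, -0.62, -0.79, 848.18], [0.0, 0.0, 0.0, 1.0]] [[496.0, 0.0, 321.0], [0.0, 496.0, 246.0], [0.0, 0.0, 1.0]]
[[0.01, -0.99, 0.16, 464.31], [-1.0, -0.01, 0.01, 46.31], [-0.01, -0.16, -0.99, 1056.65], [0.0, 0.0, 0.0, 1.0]] [[605.0, 0.0, 317.0], [0.0, 605.0, 238.0], [0.0, 0.0, 1.0]]
```

View pics/scene.png

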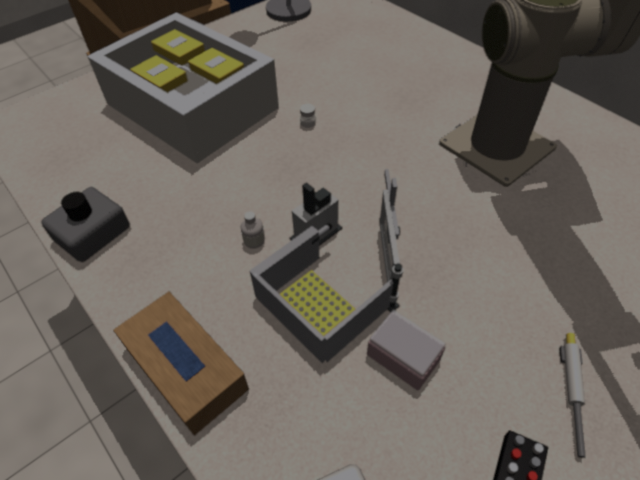

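View pics/top.png

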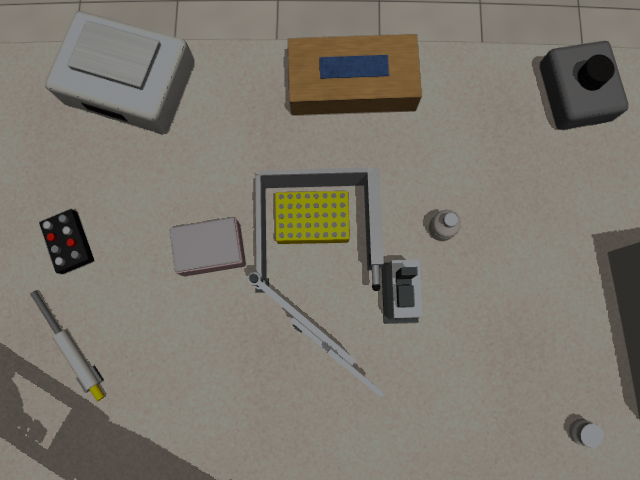

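Run:
```python
from h import *
a=np.load('top.npy',allow_pickle=True).item();P=cloud(a);z=P[...,2]
c=cv2.resize(a['frame'][250:410,235:435],None,fx=4,fy=4,interpolation=cv2.INTER_CUBIC);cv2.imwrite('pics/crop.png',np.clip(c*1.3,0,255).astype(np.uint8)[:600])
roi=np.zeros(z.shape,bool);roi[160:410,240:430]=1
def fit(m,name):
    Q=P[m][:,:3];c=np.median(Q,0);Q=Q[np.linalg.norm(Q[:,:2]-c[:2],axis=1)<300]
    l=cv2.fitLine(Q[:,:2].astype(np.float32),cv2.DIST_HUBER,0,.01,.01).ravel();print(name,len(Q),c.round(1),l.round(3),'deg',np.degrees(np.arctan2(l[1],l[0])).round(2),Q.min(0).round(),Q.max(0).round())
m=roi&(abs(z-90)<8)
b=m.copy();b[190:]=0;b[:,:262]=0;b[:,366:]=0;fit(b,'back')
b=m.copy();b[:185]=0;b[275:]=0;b[:,275:]=0;fit(b,'left')
b=m.copy();b[:185]=0;b[262:]=0;b[:,:365]=0;b[:,386:]=0;fit(b,'right')
g=roi.copy();g[:285]=0;g[:,384:]=0
b=g&(abs(z-122)<9);fit(b,'gatetop')
b=g&(z>145)&(z<190);fit(b,'tab')
b=roi&(z>100);b[:,:384]=0;print('catch');fit(b,'catch');fit(b&(z>150),'wall')
for u,v in[(255,280),(402,270),(405,297),(376,283),(382,394),(330,350),(297,327)]:print(u,v,P[v,u].round(1))
```

```text
back 601 [733.5  68.4  88.6] [ 4.20000e-02 -9.99000e-01  7.33412e+02  6.85700e+01] deg -87.61 [727. -18.  82.] [743. 153.  93.]
left 471 [629.6 156.1  89.2] [9.99000e-01 3.60000e-02 6.52851e+02 1.56958e+02] deg 2.07 [562. 149.  82.] [710. 162.  94.]
right 971 [647.3 -33.9  88.9] [ 9.9900e-01  3.9000e-02  6.4759e+02 -3.4007e+01] deg 2.23 [585. -47.  82.] [712. -22.  95.]
gatetop 1363 [464.7  57.5 122.8] [  0.66    0.751 462.426  53.568] deg 48.69 [374. -44. 114.] [542. 158. 130.]
tab 100 [436.4  30.6 174.2] [  0.639   0.769 436.412  31.082] deg 50.28 [426.  20. 146.] [446.  42. 179.]
catch
catch 672 [541.5 -77.7 120.3] [ 9.9800e-01  6.8000e-02  5.4129e+02 -7.7651e+01] deg 3.91 [380. -92. 100.] [568. -45. 169.]
wall 160 [561.8 -77.3 163.5] [ 1.80000e-02 -1.00000e+00  5.61754e+02 -7.74080e+01] deg -88.99 [556. -91. 150.] [568. -65. 169.]
255 280 [547.7 153.3 136.5]
402 270 [563.2 -67.8 162.6]
405 297 [525.9 -77.5 121.3]
376 283 [550.9 -36.3  77.9]
382 394 [378.5 -42.3 118.8]
330 350 [444.8  37.8 171.5]
297 327 [477.8  88.4 119.9]
```

View pics/crop.png

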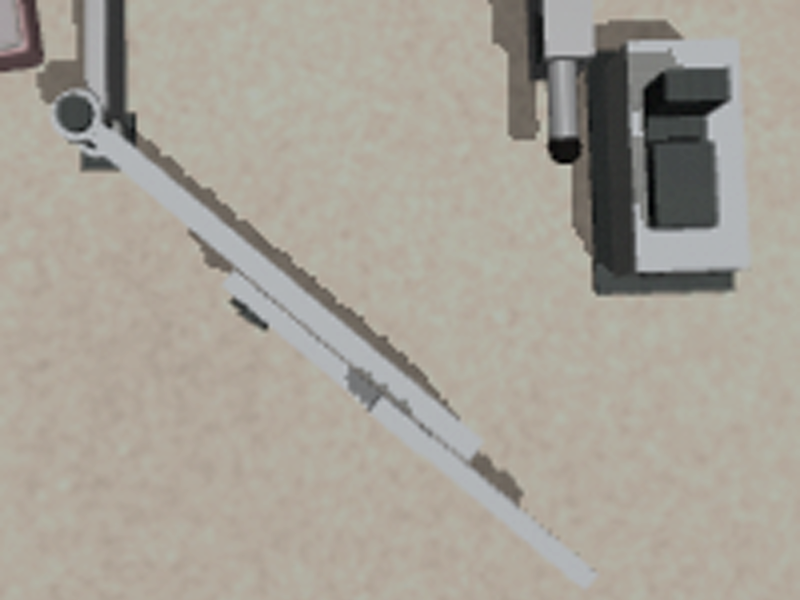

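The top view shows the hinge hub at (254,278), the bar's end at (384,394) and the tab at about (326,346). The catch's rear wall is at (408,272) and the striker at (405,296). From these the gate is about 0.72 rad open, the bay's yaw about 2.2° and the tab at about (435,29). I'll go above the tab.

Emit:
apply_moves:
  series: "-0.08 -0.082 0 0 0;-0.08 -0.082 0 0 0;-0.08 -0.082 0 0 0;-0.08 -0.082 0 0 0;-0.08 -0.082 0 0 0"
  squeeze: 20

```text
time: 0.52
tool_pos: [306.6, 382.9, 230.7]
tcp_rot: [-179.9, -0.0, 155.6]
ft_force: [0.9, -0.2, 0.3]
finger_gap: 42.6
grip_force: 0.0
```

Emit:
apply_moves:
  series: "-0.08 -0.082 0 0 0;-0.08 -0.082 0 0 0;-0.08 -0.082 0 0 0;-0.08 -0.082 0 0 0;-0.08 -0.082 0 0 0"

```text
time: 0.93
tool_pos: [364.9, 221.3, 231.0]
tcp_rot: [-180.0, -0.0, 155.6]
ft_force: [0.7, -0.1, 0.8]
finger_gap: 42.7
grip_force: 0.0
```

Emit:
apply_moves:
  series: "-0.08 -0.082 0 0 0;-0.08 -0.082 0 0 0;-0.08 -0.082 0 0 0;-0.08 -0.082 0 0 0;-0.08 -0.082 0 0 0"

```text
time: 1.35
tool_pos: [423.3, 59.6, 231.1]
tcp_rot: [-180.0, -0.0, 155.5]
ft_force: [0.3, -0.4, 0.0]
finger_gap: 42.8
grip_force: 0.0
```

Emit:
apply_moves:
  series: "-0.08 -0.082 0 0 0;0 0 0 0.06 0;0 0 0 0.06 0;0 0 0 0.06 0;0 0 0 0.06 0"

```text
time: 1.77
tool_pos: [434.7, 28.5, 230.8]
tcp_rot: [-180.0, -0.0, 127.6]
ft_force: [0.2, 0.3, 0.3]
finger_gap: 42.7
grip_force: 0.0
```

Emit:
apply_moves:
  series: "0 0 0 0.06 0;0 0 0 0.06 0;0 0 0 0.06 0;0 0 0 0.06 0;0 0 0 0.06 0"

```text
time: 2.18
tool_pos: [434.7, 28.9, 230.9]
tcp_rot: [-180.0, -0.0, 93.3]
ft_force: [0.4, -0.2, -0.0]
finger_gap: 42.7
grip_force: 0.0
```

Emit:
apply_moves:
  series: "0 0 0 0.06 0;0 0 0 0.06 0;0 0 0 0.06 0;0 0 0 0.06 0;0 0 0 0.06 0"

```text
time: 2.6
tool_pos: [434.7, 29.0, 230.9]
tcp_rot: [-180.0, 0.0, 58.9]
ft_force: [-0.6, 0.1, 0.0]
finger_gap: 42.7
grip_force: 0.0
```

Emit:
apply_moves:
  series: "0 0 0 0.06 0;0 0 0 0 0;0 0 0 0 0"

```text
time: 2.85
tool_pos: [434.8, 29.0, 231.0]
tcp_rot: [-180.0, 0.0, 52.6]
ft_force: [-0.4, -0.3, -0.1]
finger_gap: 42.6
grip_force: 0.0
```

Run:
```python
from h import *
from scipy.spatial.transform import Rotation as Ro
s=sense();print(s['time'],s['tool_pos'],s['tcp_rot'],s['joint_pos'],s['ft_force'])
a=snapshot('wrist');print(np.round(a['tool_from_camera'],2).tolist())
T=np.eye(4);T[:3,:3]=Ro.from_euler('xyz',s['tcp_rot'],degrees=True).as_matrix();T[:3,3]=s['tool_pos']
a['extrinsics']=T@np.array(a['tool_from_camera']);np.save('w1.npy',a,allow_pickle=True)
cv2.imwrite('pics/w1.png',a['frame'])
P=cloud(a);z=P[...,2]
for lo,hi in((150,172),(172,182)):
    m=(z>lo)&(z<hi);Q=P[m]
    if len(Q)>10:
        print(lo,len(Q),np.median(Q,0).round(1),Q.min(0).round(),Q.max(0).round()); print(cv2.minAreaRect(Q[:,:2].astype(np.float32)))
        v,u=np.where(m);print(u.min(),u.max(),v.min(),v.max())
```

```text
2.85 [434.77365393  28.95982574 230.98866407] [-1.79974126e+02  1.60661994e-02  5.26320831e+01] [-2.93833777e+00 -1.88549425e+01  1.09891945e+02  1.37723825e-03
  8.89934228e+01  3.44295582e+01] [-0.39980716 -0.26673729 -0.06266939]
[[-0.0, -0.96, -0.29, 74.81], [1.0, -0.0, 0.0, 0.87], [-0.0, -0.29, 0.96, -141.81], [0.0, 0.0, 0.0, 1.0]]
150 1535 [561.  -72.8 163.6] [443. -91. 150.] [570.  42. 172.]
((512.0245971679688, -19.027114868164062), (24.740928649902344, 183.38375854492188), 40.90897750854492)
319 624 226 289
172 598 [438.5  31.  174.2] [428.  19. 172.] [448.  42. 176.]
((438.3417053222656, 30.59798812866211), (24.32107925415039, 7.804549694061279), 52.43169021606445)
318 332 237 278
```

View pics/w1.png

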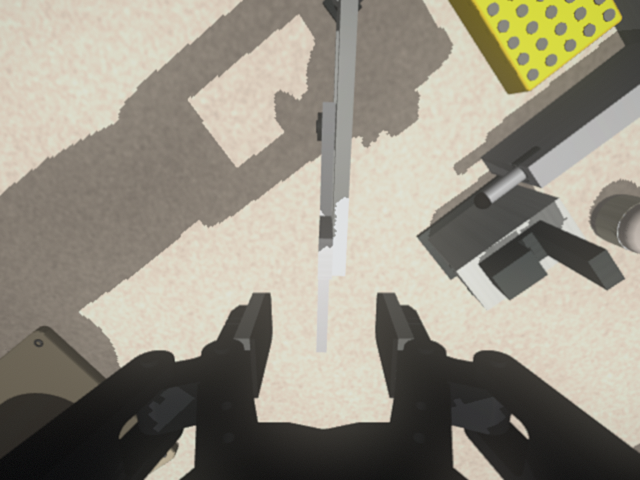

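The tab is at (438.3, 30.6), 24.3 x 7.8 mm with its top at 175 and its angle at 52.4°, which matches the given sizes and heights. I'll descend and grip it, and refine the hinge from the same picture.

Emit:
apply_moves:
  series: "0.011 0.006 0.1 0 0;0 0 0.1 0 0;0 0 0.109 0 0;0 0 0 0 0;0 0 0 0 0.3"
  squeeze: 20

```text
time: 3.32
tool_pos: [436.7, 30.5, 137.3]
tcp_rot: [-179.8, 0.1, 52.5]
ft_force: [-0.0, 0.5, 1.0]
finger_gap: 32.1
grip_force: 0.0
```

Emit:
apply_moves:
  series: "0 0 0 0 1;0 0 0 0 1;0 0 0 0 1;0 0 0 0 1;0 0 0 0 1"
  squeeze: 20

```text
time: 3.73
tool_pos: [440.2, 30.2, 141.1]
tcp_rot: [179.8, -0.1, 52.4]
ft_force: [0.8, -1.7, 6.8]
finger_gap: 7.3
grip_force: 26.1
```

Run:
```python
from h import *
a=np.load('w1.npy',allow_pickle=True).item();P=cloud(a);z=P[...,2]
def fit(m,n):
    Q=P[m];l=cv2.fitLine(Q[:,:2].astype(np.float32),cv2.DIST_HUBER,0,.01,.01).ravel();r=cv2.minAreaRect(Q[:,:2].astype(np.float32))
    print(n,len(Q),np.median(Q,0).round(1),np.degrees(np.arctan2(l[1],l[0])).round(2),l[2:].round(1),r)
U,V=np.meshgrid(range(640),range(480))
box=lambda u0,u1,v0,v1:(U>=u0)&(U<=u1)&(V>=v0)&(V<=v1)
fit(box(300,365,0,285)&(z>122.8)&(z<129),'gate')
fit(box(310,335,240,352)&(z>117)&(z<123),'bar')
fit(box(480,640,180,310)&(z>158)&(z<170),'wall')
fit(box(480,560,220,300)&(z>117)&(z<126),'striker')
fit(box(500,640,40,230)&(abs(z-90)<4),'rwall')
t=np.load('top.npy',allow_pickle=True).item();P=cloud(t);z=P[...,2]
fit(box(245,262,270,288)&(z>131),'hub'); fit(box(384,425,255,330)&(z>158),'wall'); fit(box(384,425,255,330)&(z>117)&(z<126),'striker')
print(sense()['joint_pos'])
```

```text
gate 4247 [488.3  76.6 124.2] 51.01 [485.9  73.4] ((476.5870361328125, 70.34391784667969), (170.59844970703125, 20.7613582611084), 50.95814895629883)
bar 790 [398.4 -18.6 120.2] 50.8 [398.2 -19. ] ((406.8707275390625, -9.104484558105469), (89.07337188720703, 9.71206283569336), 48.87984848022461)
wall 1059 [562.5 -76.  164.1] 89.25 [562.5 -76.4] ((563.3247680664062, -78.0194091796875), (12.773590087890625, 26.143033981323242), 2.613457202911377)
striker 1739 [532.2 -77.7 120.3] 19.08 [536.8 -76.5] ((541.7959594726562, -79.38182830810547), (56.03839111328125, 25.806135177612305), 2.3593223094940186)
rwall 4597 [614.4 -37.9  89.5] 18.33 [620.4 -40.2] ((610.3661499023438, -44.48155975341797), (127.62763977050781, 57.96871566772461), 32.913387298583984)
hub 68 [551.  156.7 133.9] -53.77 [550.9 156.6] ((550.9840698242188, 156.76499938964844), (12.371715545654297, 12.410981178283691), 1.4489222764968872)
wall 147 [561.9 -77.7 163.7] -86.14 [561.9 -77.9] ((561.8798828125, -77.97135162353516), (11.895781517028809, 25.13810157775879), 0.6577563285827637)
striker 326 [527.5 -79.3 120. ] 22.04 [528.3 -78.8] ((535.8629150390625, -79.21249389648438), (47.73955535888672, 24.737728118896484), 1.4496004581451416)
[-2.72994898e+00 -1.47279414e+01  1.16069095e+02 -1.65278001e-02
  7.84107501e+01  3.48615170e+01]
```

Emit:
apply_moves:
  series: "0.014 0 -0.017 0 1;0.014 0 -0.017 0 1;0.014 0 -0.017 0 1;0 0 0 0 1;0 0 0 0 1"

```text
time: 4.15
tool_pos: [447.0, 40.7, 154.8]
tcp_rot: [179.9, -0.1, 52.4]
ft_force: [0.7, -2.4, 2.7]
finger_gap: 7.8
grip_force: 27.9
```

```bash
cat >> h.py <<'E'
from scipy.spatial.transform import Rotation as Ro
def wrist(name=None):
    s=sense();a=snapshot('wrist')
    T=np.eye(4);T[:3,:3]=Ro.from_euler('xyz',s['tcp_rot'],degrees=True).as_matrix();T[:3,3]=s['tool_pos']
    a['extrinsics']=T@np.array(a['tool_from_camera'])
    if name: cv2.imwrite(f'pics/{name}.png',a['frame'])
    return s,a
def st():
    s=sense();print(round(s['time'],2),s['tool_pos'].round(1),s['tcp_rot'].round(1),s['ft_force'].round(1),s['wrist_torque'].round(2),round(float(s['finger_gap']),1),s['joint_pos'].round(1))
E
python3 - <<'E'
from h import *
st();s,a=wrist('w2');np.save('w2.npy',a,allow_pickle=True)
P=cloud(a)
for v in range(200,470,20):
    r=P[v,270:390];k=np.where((r[:,2]>100)&(r[:,2]<180))[0]
    if len(k): print(v,k.min()+270,k.max()+270,r[k][len(k)//2].round(1))
st()
E
```

```text
4.15 [447.   40.7 154.8] [ 1.799e+02 -1.000e-01  5.240e+01] [ 0.7 -2.4  2.7] [-0.13 -0.22 -0.35] 7.8 [ -1.4 -14.  114.    0.   79.9  36.2]
200 317 357 [478.   69.1 124.4]
220 316 356 [472.3  61.7 124.8]
240 316 355 [466.   54.  124.3]
260 316 354 [460.   46.1 124.6]
280 316 354 [453.3  38.  124.3]
300 296 353 [452.2  44.9 156.4]
320 275 372 [461.4  39.5 175.2]
400 314 329 [414.8  -1.6 143. ]
420 314 329 [408.9  -9.3 145.5]
4.2 [447.   40.7 154.8] [ 1.799e+02 -1.000e-01  5.240e+01] [ 0.7 -1.4  1.8] [-0.1  -0.32 -0.3 ] 7.6 [ -1.4 -14.  114.    0.   79.9  36.2]
```

View pics/w2.png

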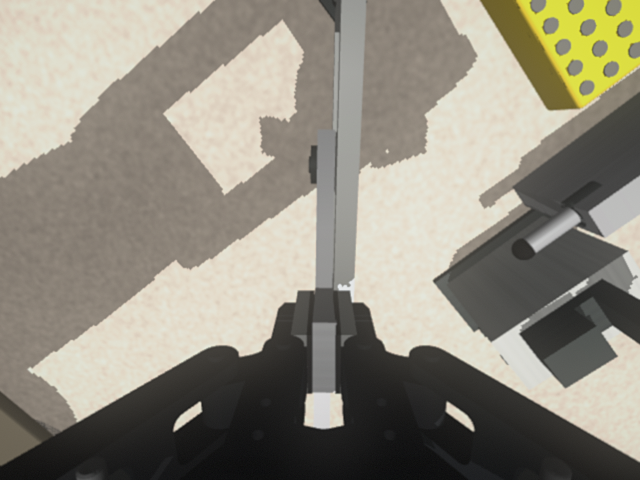

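The bar is raised about 0.25 rad: its end section, near (321,410) in the picture, slopes 0.26. Next I'll swing the gate about the hinge.

Emit:
apply_moves:
  series: "-0.0017 0.0454 0 -0.0436 1;-0.0017 0.0454 0 -0.0436 1;-0.0017 0.0454 0 -0.0436 1;-0.0017 0.0454 0 -0.0436 1;-0.0017 0.0454 0 -0.0436 1"

```text
time: 4.62
tool_pos: [506.3, 6.9, 154.7]
tcp_rot: [179.9, -0.1, 77.6]
ft_force: [2.5, 1.9, 0.9]
finger_gap: 7.4
grip_force: 27.4
```

Emit:
apply_moves:
  series: "0 0 0 0 1;0 0 0 0 1"

```text
time: 4.78
tool_pos: [505.9, 6.9, 154.6]
tcp_rot: [179.9, -0.1, 77.4]
ft_force: [1.6, -0.0, 4.0]
finger_gap: 7.5
grip_force: 26.4
```

```bash
cat >> h.py <<'E'
H=np.array([552,156.5])
def geo():
    s=sense();r=s['tool_pos'][:2]-H;y=np.radians(s['tcp_rot'][2])
    R=np.hypot(*r);th=-87.6-np.degrees(np.arctan2(r[1],r[0]))-np.degrees(np.arcsin(10/R))
    print('R',R.round(1),'theta',th.round(2),'deg; r_tool',np.round([r@[np.cos(y),np.sin(y)],r@[np.sin(y),-np.cos(y)]],1))
def bar():
    s,a=wrist();P=cloud(a)
    A=P[398:422,317:327].reshape(-1,3);A=A[(A[:,2]>110)&(A[:,2]<165)]
    if len(A)>20:
        q=-(A[:,:2]-H)@np.array([np.cos(np.radians(s['tcp_rot'][2])),np.sin(np.radians(s['tcp_rot'][2]))]);c=np.polyfit(q,A[:,2],1);print('bar slope',c.round(3),len(A))
E
python3 - <<'E'
from h import *
st();geo();bar()
s,a=wrist('w3')
P=cloud(a);z=P[...,2]
E
```

```text
4.78 [505.9   6.9 154.6] [ 1.799e+02 -1.000e-01  7.740e+01] [ 1.6 -0.   4. ] [ 0.19 -0.33 -0.3 ] 7.5 [ -5.1  -4.4 105.5   0.   78.8   7.6]
R 156.5 theta 15.85 deg; r_tool [-156.1  -12.2]
bar slope [  0.183 104.676] 239
```

View pics/w3.png

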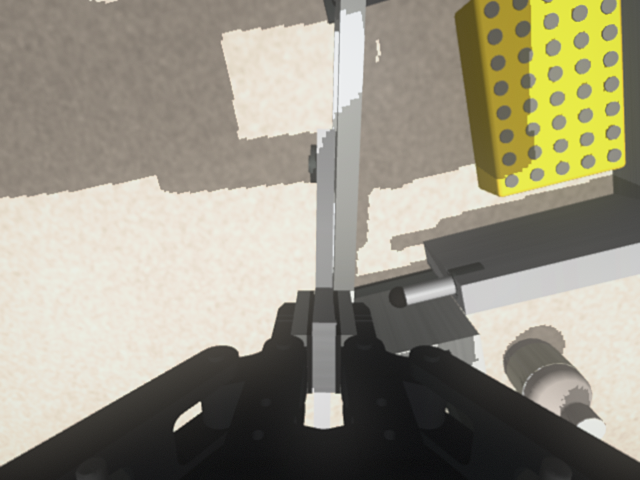

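Emit:
apply_moves:
  series: "-0.0016 0.0363 0 -0.0349 1;-0.0016 0.0363 0 -0.0349 1;-0.0008 0.0182 0 -0.0175 1;-0.0004 0.0091 0 -0.0087 1;-0.0004 0.0091 0 -0.0087 1"

```text
time: 5.3
tool_pos: [537.2, 0.8, 154.7]
tcp_rot: [179.9, 0.0, 89.4]
ft_force: [0.7, -3.1, 5.6]
finger_gap: 7.8
grip_force: 29.4
```

Emit:
apply_moves:
  series: "-0.0004 0.0091 0 -0.0087 1;0 0 0 0 1;0 0 0 0 1;0 0 0 0 1"

```text
time: 5.63
tool_pos: [539.7, 0.6, 154.7]
tcp_rot: [179.9, 0.0, 90.3]
ft_force: [1.2, -2.4, 5.3]
finger_gap: 7.8
grip_force: 29.5
```

Run:
```python
from h import *
st();geo()
s,a=wrist('w4')
```

```text
5.63 [539.7   0.6 154.7] [179.9   0.   90.3] [ 1.2 -2.4  5.3] [-0.11 -0.19 -0.38] 7.8 [ -5.4   0.9 100.3  -0.   78.8  -5.7]
R 156.4 theta 3.24 deg; r_tool [-155.8  -13.1]
```

View pics/w4.png

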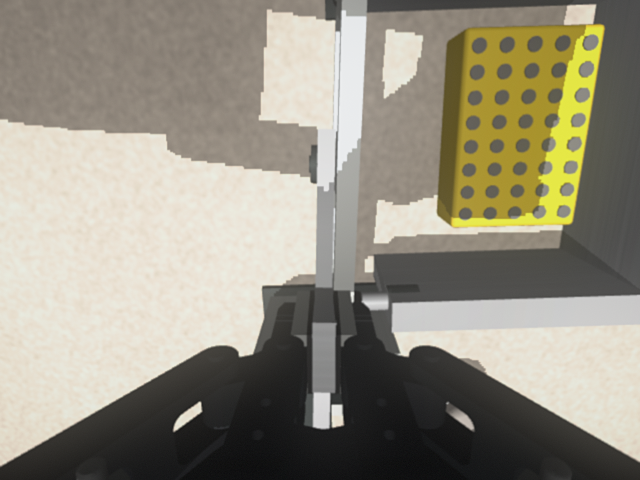

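Emit:
apply_moves:
  series: "-0.0001 0.0023 0 -0.0022 1;0 0 0 0 1;-0.0001 0.0023 0 -0.0022 1;0 0 0 0 1"

```text
time: 6.02
tool_pos: [541.0, 0.5, 154.7]
tcp_rot: [179.9, 0.0, 90.8]
ft_force: [1.5, -3.1, 5.9]
finger_gap: 7.5
grip_force: 29.7
```

Emit:
apply_moves:
  series: "-0.0001 0.0023 0 -0.0022 1;0 0 0 0 1;-0.0001 0.0023 0 -0.0022 1;0 0 0 0 1"

```text
time: 6.35
tool_pos: [542.4, 0.4, 154.7]
tcp_rot: [179.9, 0.0, 91.3]
ft_force: [1.3, -2.4, 5.5]
finger_gap: 7.5
grip_force: 29.7
```

Emit:
apply_moves:
  series: "-0.0001 0.0023 0 -0.0022 1;0 0 0 0 1;0 0 0 0 1"

```text
time: 6.6
tool_pos: [543.1, 0.4, 154.7]
tcp_rot: [179.9, 0.0, 91.6]
ft_force: [1.2, -2.6, 5.4]
finger_gap: 7.9
grip_force: 29.7
```

Emit:
apply_moves:
  series: "-0.0001 0.0023 0 -0.0022 1;0 0 0 0 1;0 0 0 0 1"

```text
time: 6.85
tool_pos: [543.7, 0.4, 154.7]
tcp_rot: [179.9, 0.0, 91.8]
ft_force: [1.9, -3.3, 5.4]
finger_gap: 7.6
grip_force: 29.7
```

Run:
```python
from h import *
st();geo()
a=snapshot('top');b=snapshot('scene')
c=[cv2.resize(a['frame'][230:340,330:440],(400,400),interpolation=3),cv2.resize(b['frame'][150:280,270:400],(400,400),interpolation=3)]
cv2.imwrite('pics/c5.png',cv2.convertScaleAbs(np.hstack(c),alpha=1.5))
```

```text
6.85 [5.437e+02 4.000e-01 1.547e+02] [179.9   0.   91.8] [ 1.9 -3.3  5.4] [-0.22 -0.18 -0.35] 7.6 [-5.3  1.5 99.6 -0.  78.8 -7.2]
R 156.3 theta 1.76 deg; r_tool [-155.8  -13.2]
```

View pics/c5.png

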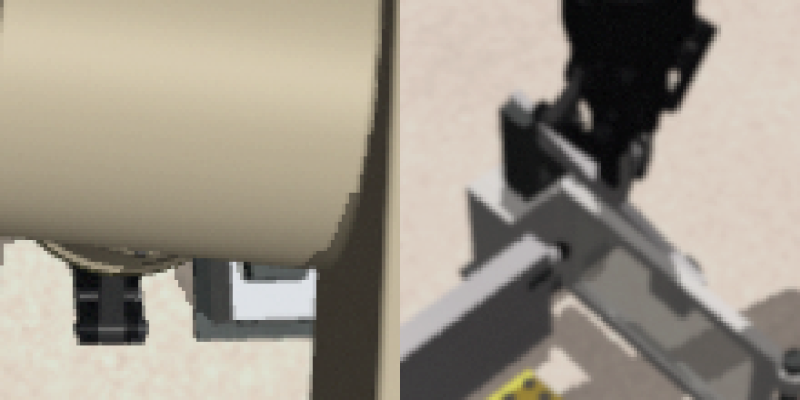

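The scene crop shows the raised bar's end right in front of the catch wall, near (520,110); the arm hides the catch in the top view. I'll keep feeling forward.

Emit:
apply_moves:
  series: "-0.0001 0.0023 0 -0.0022 1;0 0 0 0 1;0 0 0 0 1"

```text
time: 7.2
tool_pos: [544.4, 0.4, 154.7]
tcp_rot: [179.9, 0.0, 92.1]
ft_force: [1.6, -3.3, 5.1]
finger_gap: 7.8
grip_force: 29.7
```

Emit:
apply_moves:
  series: "0 0.0015 0 -0.0014 1;0 0 0 0 1;0 0 0 0 1"

```text
time: 7.45
tool_pos: [544.9, 0.4, 154.7]
tcp_rot: [179.9, 0.0, 92.2]
ft_force: [0.4, -2.7, 5.9]
finger_gap: 7.9
grip_force: 29.7
```

Emit:
apply_moves:
  series: "0 0.0015 0 -0.0014 1;0 0 0 0 1;0 0 0 0 1"

```text
time: 7.7
tool_pos: [545.3, 0.4, 154.7]
tcp_rot: [179.9, 0.0, 92.4]
ft_force: [0.1, -2.9, 5.8]
finger_gap: 7.4
grip_force: 29.7
```

Emit:
apply_moves:
  series: "0 0.0015 0 -0.0014 1;0 0 0 0 1;0 0 0 0 1"

```text
time: 7.95
tool_pos: [545.8, 0.3, 154.7]
tcp_rot: [179.9, 0.0, 92.6]
ft_force: [0.3, -3.6, 6.4]
finger_gap: 7.5
grip_force: 29.7
```

Emit:
apply_moves:
  series: "0 0.0015 0 -0.0014 1;0 0 0 0 1;0 0 0 0 1"

```text
time: 8.2
tool_pos: [546.2, 0.3, 154.7]
tcp_rot: [179.9, 0.0, 92.7]
ft_force: [0.9, -3.4, 5.4]
finger_gap: 7.8
grip_force: 29.7
```

Emit:
apply_moves:
  series: "0 0.0015 0 -0.0014 1;0 0 0 0 1;0 0 0 0 1"

```text
time: 8.45
tool_pos: [546.7, 0.3, 154.8]
tcp_rot: [179.9, 0.1, 92.9]
ft_force: [0.8, -3.6, 6.3]
finger_gap: 7.6
grip_force: 29.6
```

Emit:
apply_moves:
  series: "0 0.0015 0 -0.0014 1;0 0 0 0 1;0 0 0 0 1"

```text
time: 8.7
tool_pos: [547.1, 0.3, 154.7]
tcp_rot: [180.0, 0.1, 93.0]
ft_force: [0.8, -3.5, 6.2]
finger_gap: 7.6
grip_force: 29.6
```

Emit:
apply_moves:
  series: "0 0.0015 0 -0.0014 1;0 0 0 0 1;0 0 0 0 1"

```text
time: 8.95
tool_pos: [547.6, 0.3, 154.8]
tcp_rot: [179.9, 0.1, 93.2]
ft_force: [0.7, -3.2, 5.6]
finger_gap: 7.7
grip_force: 29.6
```

Emit:
apply_moves:
  series: "0 0.0015 0 -0.0014 1;0 0 0 0 1;0 0 0 0 1"

```text
time: 9.2
tool_pos: [548.0, 0.3, 154.8]
tcp_rot: [179.9, 0.1, 93.4]
ft_force: [0.4, -3.8, 6.7]
finger_gap: 7.8
grip_force: 29.5
```

Emit:
apply_moves:
  series: "0 0.0015 0 -0.0014 1;0 0 0 0 1;0 0 0 0 1"

```text
time: 9.45
tool_pos: [548.5, 0.3, 154.8]
tcp_rot: [179.9, 0.1, 93.5]
ft_force: [1.0, -3.0, 6.4]
finger_gap: 7.4
grip_force: 29.5
```

Emit:
apply_moves:
  series: "0 0.0015 0 -0.0014 1;0 0 0 0 1;0 0 0 0 1"

```text
time: 9.7
tool_pos: [548.9, 0.3, 154.8]
tcp_rot: [180.0, 0.1, 93.7]
ft_force: [0.2, -4.3, 6.5]
finger_gap: 7.6
grip_force: 29.6
```

Emit:
apply_moves:
  series: "0 0.0015 0 -0.0014 1;0 0 0 0 1;0 0 0 0 1"

```text
time: 9.95
tool_pos: [548.9, 0.3, 154.8]
tcp_rot: [-180.0, 0.1, 93.8]
ft_force: [-2.9, -4.9, 8.8]
finger_gap: 8.1
grip_force: 31.3
```

That is contact: x stopped at 548.9 and Fx dropped by 3 N. I'll back off about 2 mm at the bar and lower it.

Emit:
apply_moves:
  series: "0 -0.0058 0 0.0056 1;0 0 0 0 1;-0.0087 0 0.01 0 1;-0.0087 0 0.01 0 1;0 0 0 0 1"

```text
time: 10.37
tool_pos: [547.7, -5.3, 148.3]
tcp_rot: [180.0, 0.1, 93.2]
ft_force: [0.4, -4.0, 5.7]
finger_gap: 7.4
grip_force: 29.4
```

Run:
```python
from h import *
st();geo()
```

```text
10.37 [547.7  -5.3 148.3] [1.80e+02 1.00e-01 9.32e+01] [ 0.4 -4.   5.7] [-0.41 -0.04 -0.4 ] 7.4 [-5.9  2.5 99.3 -0.1 78.1 -9. ]
R 161.8 theta 0.39 deg; r_tool [-161.3  -13.3]
```

Emit:
apply_moves:
  series: "-0.0029 0 0.0033 0 1;0 0 0 0 1;0 0 0 0 1"

```text
time: 10.62
tool_pos: [547.8, -5.8, 147.6]
tcp_rot: [180.0, 0.1, 93.2]
ft_force: [0.5, -3.5, 6.1]
finger_gap: 7.7
grip_force: 29.1
```

Emit:
apply_moves:
  series: "-0.0029 0 0.0033 0 1;0 0 0 0 1;0 0 0 0 1"

```text
time: 10.87
tool_pos: [547.8, -6.6, 146.6]
tcp_rot: [180.0, 0.0, 93.2]
ft_force: [0.7, -4.0, 4.8]
finger_gap: 7.4
grip_force: 29.0
```

Emit:
apply_moves:
  series: "-0.0029 0 0.0033 0 1;0 0 0 0 1;0 0 0 0 1"

```text
time: 11.12
tool_pos: [547.9, -7.4, 145.6]
tcp_rot: [180.0, 0.0, 93.2]
ft_force: [1.1, -2.4, 5.6]
finger_gap: 7.6
grip_force: 29.0
```

Emit:
apply_moves:
  series: "-0.0029 0 0.0033 0 1;0 0 0 0 1;0 0 0 0 1"

```text
time: 11.37
tool_pos: [547.8, -8.2, 144.4]
tcp_rot: [180.0, 0.0, 93.2]
ft_force: [-1.2, -3.7, 5.1]
finger_gap: 7.8
grip_force: 29.1
```

Emit:
apply_moves:
  series: "-0.0029 0 0.0033 0 1;0 0 0 0 1;0 0 0 0 1"

```text
time: 11.62
tool_pos: [547.9, -8.9, 143.4]
tcp_rot: [180.0, 0.0, 93.2]
ft_force: [0.1, -2.8, 5.3]
finger_gap: 7.6
grip_force: 29.0
```

Emit:
apply_moves:
  series: "-0.0029 0 0.0033 0 1;0 0 0 0 1;0 0 0 0 1"

```text
time: 11.87
tool_pos: [548.0, -9.8, 142.1]
tcp_rot: [-180.0, 0.0, 93.2]
ft_force: [0.2, -2.6, 5.8]
finger_gap: 7.8
grip_force: 28.9
```

Emit:
apply_moves:
  series: "-0.0029 0 0.0033 0 1;0 0 0 0 1;0 0 0 0 1"

```text
time: 12.12
tool_pos: [548.2, -10.5, 141.1]
tcp_rot: [180.0, -0.0, 93.3]
ft_force: [0.1, -1.6, 5.7]
finger_gap: 7.8
grip_force: 28.4
```

Run:
```python
from h import *
st();geo();bar()
b=snapshot('scene')
cv2.imwrite('pics/c6.png',cv2.convertScaleAbs(cv2.resize(b['frame'][160:270,290:400],(500,500),interpolation=3),alpha=1.5))
```

```text
12.12 [548.2 -10.5 141.1] [180.   -0.   93.3] [ 0.1 -1.6  5.7] [-0.03 -0.02 -0.32] 7.8 [-6.5  3.  99.6  0.  77.4 -9.7]
R 167.0 theta 0.25 deg; r_tool [-166.5  -13.3]
bar slope [-1.1000e-02  1.2287e+02] 238
```

View pics/c6.png

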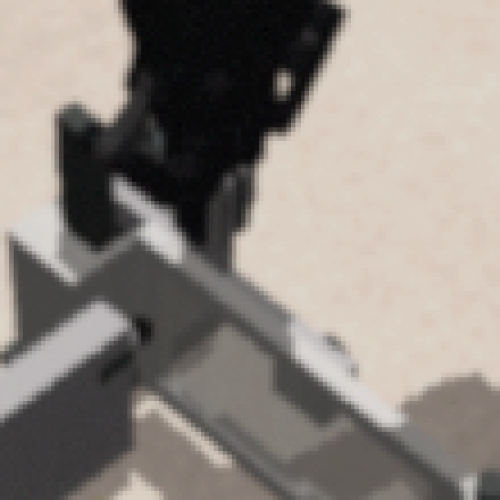

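The bar's top reads about 121 mm and level, so it is in the notch. I'll release it and retreat.

Emit:
apply_moves:
  series: "0 0 0 0 0.5;0 0 0 0 0.3;0 0 0 0 0.3;0 0 0 0 0.3"

```text
time: 12.55
tool_pos: [547.8, -10.3, 140.3]
tcp_rot: [-179.9, -0.0, 93.3]
ft_force: [-0.0, 0.1, 0.3]
finger_gap: 29.7
grip_force: 0.0
```

Emit:
apply_moves:
  series: "0 0 -0.05 0 0.3;0 0 -0.1 0 0.3;0 0 -0.1 0 0.3;0 0 -0.1 0 0.3;0 0 0 0 0.3"

```text
time: 12.97
tool_pos: [551.2, -10.8, 253.3]
tcp_rot: [179.4, 0.1, 93.3]
ft_force: [1.2, -0.4, 1.5]
finger_gap: 29.7
grip_force: 0.0
```

Run:
```python
from h import *
st();s,a=wrist('w7');P=cloud(a);z=P[...,2]
m=(z>172)&(z<182)&(np.hypot(P[...,0]-540,P[...,1]+12)<60);Q=P[m];print(len(Q),np.median(Q,0).round(1),cv2.minAreaRect(Q[:,:2].astype(np.float32)))
m=(z>115)&(z<123);m[:, :290]=0;m[:,370:]=0;Q=P[m];print(len(Q),np.median(Q,0));print(np.polyfit(-(Q[:,1]-156),Q[:,2],1),Q[:,1].min(),Q[:,1].max())
```

```text
12.97 [551.2 -10.8 253.3] [1.794e+02 1.000e-01 9.330e+01] [ 1.2 -0.4  1.5] [ 0.   -0.01 -0.02] 29.7 [-6.5 -1.1 91.9  0.  88.7 -9.7]
487 [547.8 -13.3 174.2] ((547.88525390625, -13.786911010742188), (7.9597601890563965, 24.39503288269043), 0.5304678678512573)
2838 [546.80940564   2.50863882 120.23922122]
[-2.80484627e-03  1.20735408e+02] -108.87922831499158 137.9430533115094
```

View pics/w7.png

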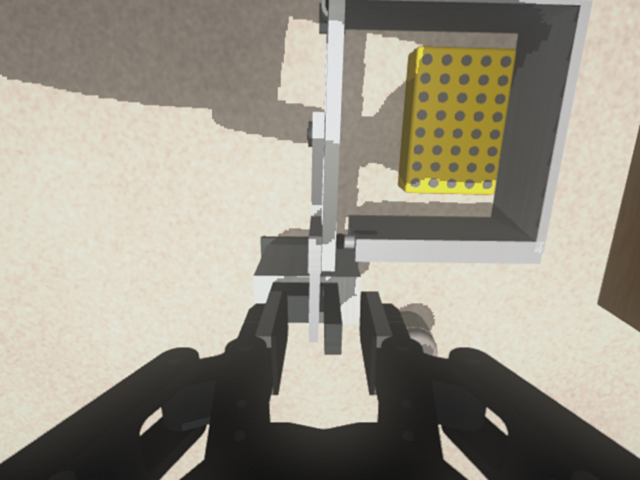

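The picture shows the bar down between the striker (about 290,300) and the rear wall (about 332,335). It is level, and the tab top is back at 174 mm. The rack is in place, so I'll hand in.

Emit:
apply_moves:
  series: "0 0 0 0 0.3;0 0 0 0 0.3;0 0 0 0 0.3"

```text
time: 13.27
tool_pos: [547.4, -10.5, 244.0]
tcp_rot: [-179.8, -0.0, 93.3]
ft_force: [-0.8, 0.9, -0.6]
finger_gap: 29.6
grip_force: 0.0
```

```bash
python3 -c "
from bench import hand_in;print(hand_in())"
```

```text
the job is handed in; nothing more can be done
None
```

The gate is shut with the bar level and fully down in the notch, the gripper is clear above it, and the job was handed in at about 13 s (no verdict was shown).

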